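# Shut the gas valve in the bench valve box

### The job

Shut off the red gas valve: with the fingertips, push the valve box's grey cover, which has a black push bar, all the way along its rails until both valves are uncovered, then push the red handle clockwise until it is fully shut. Only push, never pinch or lift: the cover stays down on its rails and no handle or bar is gripped. Leave the blue handle and the glassware as they are.

Things in the scene. Friction and masses are not known exactly. Their poses are not given: they have to be found in the camera images.
- valve_box: Long low white and steel box fixed on the bench, 172 (x) by 625 (y) mm. Origin: on the bench under the centre of the open compartment, 138 x 300 mm inside, floor at 4 mm. A closed deck, to park the cover, spans y +150 to +455 mm. Rails and deck are 75 mm above the bench, side lips 81, end stop (y 455) 90. Red and blue valves stand in either order with pivots at x 30, y -75 and x 30, y +60 mm.
- cover: Loose grey metal plate, 154 (x) by 290 (y) by 8 mm, about 0.4 kg, lying on the rails (3 mm play each side), hiding both valves. Origin: centre of its underside, 75 mm above the bench. It slides to +y of the box: origin at y 0 to 35 mm of the box frame at the start, 310 mm against the end stop; 280 or more is fully aside. Rubs with a few newtons.
- push_bar (a point): Centre of the black upright bar on the cover, 110 mm from the cover's origin towards its -y end. The bar is 90 mm along x, 12 mm thick in y, and stands up 25 mm above the cover's top face (83 to 108 mm above the bench); this point is 95 mm above the bench. Axes as the cover's. Push its -y face; pressing both faces at once counts as pinching.
- red_handle (a joint): Angle of the red quarter-turn handle (rad). 0: open, in line with its pipe, pointing to -x of the box; grows clockwise seen from above; 1.571: fully shut at its stop, across the pipe, pointing to +y of the box. Starts 0 to 0.3. Steady rub of about 0.25 Nm (3 to 5 N near the tip), no spring: it stays where it is left.
- red_pivot (a point): On the vertical pivot axis of the red handle, at mid-height of the handle, 60 mm above the bench. Axes as the box's.
- red_tip (a point): Outer end of the red handle, 75 mm from the pivot axis, 60 mm above the bench. The handle is a straight flat bar 16 mm wide, from 52 to 68 mm above the bench, with a yellow dot near its tip; the brass body and copper pipe under it reach up to 42 mm. Pressing both its sides at once counts as pinching.
- blue_handle (a joint): Angle of the blue handle, same make and directions as the red; starts 0 to 0.3. To be left alone.
- blue_tip (a point): Outer end of the blue handle, 75 mm from its pivot axis, 60 mm above the bench.
- beaker: Glass beaker, 68 mm wide, 90 mm tall, standing in front of the box (robot's side). Origin: centre of its underside. Leave alone.
- flask: Green glass conical flask, 76 mm wide at the foot, 124 mm tall, standing behind the box. Origin: centre of its underside. Leave alone.
- reagent: Amber bottle with a blue cap, 60 mm wide, 150 mm tall, standing behind the box. Origin: centre of its underside. Leave alone.

How it is judged:
By the outcome, as a careful person would: the job done as asked, in the order asked, and still so for the second after the job is handed in, with the robot touching nothing.
It also fails if it takes over 58 s, if anything falls off the work surface, if the arm or the gripper's body presses on something with over 40 N, if the wrist force passes 120 N, or if a joint passes its speed limit or range.

### The arm

A 6-joint arm with a two-finger parallel gripper is mounted at the origin on the work surface. World frame = base frame: x ahead of the robot, y to its left, z up, the work surface at z = 0. Lengths are in mm, angles in rad, forces in N, time in s.
With the tool pointing down it reaches from about 350 to 775 mm from the base axis. Payload 7.3 kg.
Tool frame: the origin (TCP) lies between the finger pads; the fingertips stand bot.tips_ahead ahead of it and the grasp point (between the pads) lies 6 mm ahead of it (bot.tips_ahead is the distance from the TCP to the fingertips, in mm); z points along the fingers, y is the line along which they close (so a half turn about z gives the same grasp; the last joint's range is limited). The gripper opens to 92 mm and grips with 3 to 60 N. Pads are 19 mm wide; open, the fingers measure 130 mm over their backs; the gripper's body (75 mm by 190 mm) begins 47 mm behind the grasp point.
Start: joints at [-1.319, 0.342, 1.524, -0, 1.275, -0.146], TCP at [203.403, -484.014, 251.741] pointing down, gripper open.
Joint ranges: [-2.53, 2.53], [-0.77, 2.02], [0.04, 2.7], [-1, 4.14], [0.28, 2.66], [-3.11, 3.11]. Speed limits (rad/s): [2.57, 2.57, 3.14, 3.14, 3.14, 3.14].

### API

Orientations are given as [roll, pitch, yaw] about the fixed x, y, z axes, in that order (R = Rz(yaw) Ry(pitch) Rx(roll)).
In Python, from plant import bot gives the robot as it stands. The module is installed in compiled form; this text tells all that it offers.
- The arm moves only by the tool step_arm, never from a script. Its argument "targets" is one flat list of numbers, 7 for each row, row after row: the opening, from 0 (shut) to 1 (fully open), then the shift along the tool's x, y, z each as a share of 100 mm, from -1 to 1, then the turn, a rotation vector about the tool's x, y, z each as a share of pi/4 rad, from -1 to 1. A call has 1 to 20 rows; each row is the pose to reach, as a shift and turn from the pose commanded when the call began, along the tool's axes at that moment; what a row does not reach only later rows make up. A row lasts 1/8 s, in which the tool goes at most 62.5 mm and 10.7 degrees, less where a joint would pass 70% of its speed; a pose out of reach is approached as far as the arm can. A call with a number of a shift or a turn outside -1 to 1 is refused whole. A call with a gripper value outside its range is refused whole. The fingers move at their own pace and stop on an object; the grip force is fixed at half the most. Time passes only in rows, so rows that repeat a pose let the fingers close. It gives the time, the measured TCP pose, the force, the opening and the grip force at its end, in the units of the state.
- bot.get_obs(): the state, without advancing time (a new reading comes with each control period).
- bot.capture(name): name is "scene" or "top"; returns (picture, depth): 384x512x3 uint8, blue, green, red; 384x512 float32, mm along the optical axis (not along the pixel's ray), 0 where there is no reading.
- bot.camera_info(name): a dict with "fx", "fy", "cx", "cy" (pixels), "k1" (the pictures are not rectified: a ray, as slopes to the right and down, at radius r is drawn at 1 + k1 r^2 times it, then the intrinsics apply), "camera_from_world" (4x4, takes a point from world to camera coordinates). Camera axes: x right, y down, z forward; pixel columns grow to the right and rows downward; lengths in mm; the calibration is good to about 2 mm. A picture is of the moment at which its call begins. camera_info takes no time and is no camera call.
- bot.close_job(): hands the job in; it is judged then, once.
The state is a dict: "time": time; "joint_positions": joint angles; "dq": joint speeds; "tau": joint torques, N m; "tool_pos": TCP position; "tcp_rot": TCP orientation; "contact_force": force on the tool from outside, world axes, zero at the start; "moment": the same for the moment, N m; "grip_width": finger opening in mm; "finger_force": force on a finger pad.
Only numpy, scipy, OpenCV 4.12 (cv2) and the standard library are available. Lean on these libraries where they do the work, as an engineer would, in place of code of your own. Each camera call takes 0.05 s, during which the arm holds its last target. There are 200 camera calls.

## Working session

There is one attempt and no reset: what is moved stays moved. The work goes in short steps, Python scripts to look and compute and a tool call to move; the robot and the scene stay as the last step left them, time stands still between calls to the robot, and variables do not carry over. Pictures are saved under pics/ and viewed, at most 10 in all, crops included, and the job is handed in when it is done.

Besides the shell and the picture viewer there is one more tool, called as name(argument=value, ...) on one line, values as JSON. step_arm: Moves the arm, as the interface text tells. Shift numbers are shares of 100 mm and turn numbers shares of pi/4 rad, none past 1 either way. Its arguments: {"type":"object","properties":{"targets":{"type":"array"}},"required":["targets"]}

```bash
mkdir -p pics
cat > h.py <<'E'
import numpy as np, cv2
from plant import bot
def ray(cam,u,v):
    c=bot.camera_info(cam); K=np.array([[c['fx'],0,c['cx']],[0,c['fy'],c['cy']],[0,0,1.]])
    p=cv2.undistortPoints(np.array([[[u,v]]],float),K,np.array([c['k1'],0,0,0,0.]))[0,0]
    T=np.array(c['camera_from_world']); R=T[:3,:3]
    return -R.T@T[:3,3], R.T@np.array([p[0],p[1],1])
def onz(cam,u,v,z):
    o,d=ray(cam,u,v); return o+d*(z-o[2])/d[2]
def world(cam,u,v,dep):
    o,d=ray(cam,u,v); return o+d*dep
E
python3 - <<'E'
from h import *
for n in('scene','top'):
    p,d=bot.capture(n); cv2.imwrite(f'pics/{n}0.png',p); np.save(f'{n}0.npy',d); 
    c=bot.camera_info(n); print({k:v for k,v in c.items() if k!='camera_from_world'}, ray(n,256,192))
o=bot.get_obs(); print(o, bot.tips_ahead)
E
```

```text
{'fx': 480.673671255394, 'fy': 480.673671255394, 'cx': 256.84164845878115, 'cy': 201.65453198825207, 'k1': -0.16428485936055529} (array([1164.28774463,  177.26387167,  712.57756594]), array([-0.66961415, -0.17297354, -0.72256736]))
{'fx': 447.8052095910274, 'fy': 447.8052095910274, 'cx': 261.1087655713647, 'cy': 193.9168654742104, 'k1': -0.014126439635936978} (array([ 455.15287799,   24.64050476, 1049.17302706]), array([ 0.14696107, -0.00776772, -0.98918683]))
{'time': 0.1, 'joint_positions': array([-1.31898048e+00,  3.42638680e-01,  1.52489421e+00, -2.55845593e-05,
        1.27537430e+00, -1.45977009e-01]), 'dq': array([-1.41701361e-03, -6.27924078e-04, -1.30654667e-03,  1.00973162e-03,
       -1.07190617e-03,  1.52419039e-05]), 'tau': array([ 9.96646049e-04, -4.32002270e+01, -2.44694513e+01,  7.18848361e-02,
        5.26726688e-02, -4.95412087e-05]), 'tool_pos': array([ 203.32345562, -483.69200534,  251.1314062 ]), 'tcp_rot': array([-3.14028854e+00, -1.67005031e-04,  3.97800216e-01]), 'contact_force': array([-0.67781771, -0.56633226, -0.72606094]), 'moment': array([ 2.29670164e-05,  2.60388333e-03, -5.88898795e-04]), 'finger_force': 0.0, 'grip_width': 91.8508760448221} 25.0
```

View pics/top0.png

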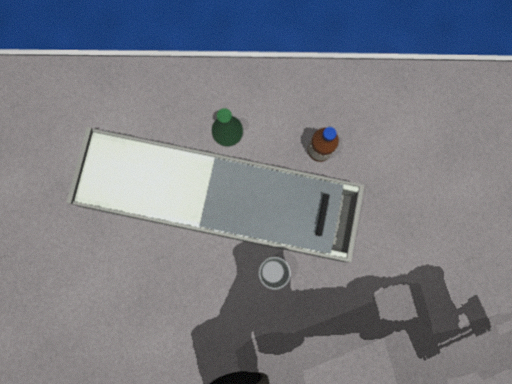

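View pics/scene0.png

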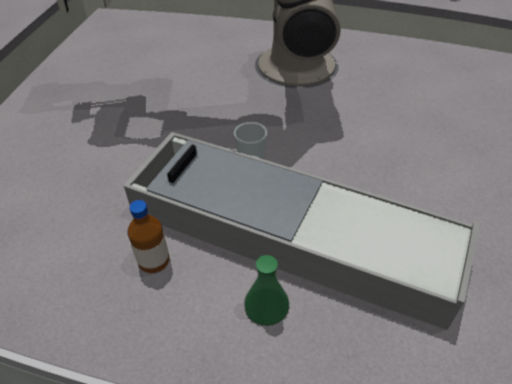

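The top view shows box corners at about (93,129), (71,204), (350,261) and (362,184). The black bar is at (322,214), the cover/deck edge runs (214,156)–(201,226), and the beaker is at (274,273). The scene view agrees; the deck is on the robot's left.

```bash
cat >> h.py <<'E'
def bar(cam,p,z=108,box=None):
    m=(p.max(2)<45).astype(np.uint8)
    if box: 
        k=np.zeros_like(m); k[box[1]:box[3],box[0]:box[2]]=1; m*=k
    n,l,s,c=cv2.connectedComponentsWithStats(m)
    return [(c[i],s[i]) for i in range(1,n) if s[i][4]>60], l
E
python3 - <<'E'
from h import *
p=cv2.imread('pics/top0.png')
C=[(93,129),(71,204),(350,261),(362,184)]
W=[onz('top',*q,z) for q,z in zip(C,(90,90,81,81))]
for w in W: print('corner',w.round(1))
for q in [(214,156),(201,226)]: print('coverend',onz('top',*q,83).round(1))
m=(p.max(2)<50).astype(np.uint8); m[:,:310]=0; m[:,335:]=0; m[:185]=0; m[240:]=0
r=cv2.minAreaRect(cv2.findContours(m,0,1)[0][0]); print(r)
pts=cv2.boxPoints(r)
for q in pts: print(onz('top',*q,108).round(1))
print('barc',onz('top',*r[0],108).round(1))
a=np.array(W); yd=((a[0]-a[3])+(a[1]-a[2]))[:2]; print('ydir deg from y', np.degrees(np.arctan2(-yd[0],yd[1])), np.linalg.norm(a[0]-a[3]),np.linalg.norm(a[0]-a[1]))
for n,q in dict(beaker=(274,273)).items(): print(n,onz('top',*q,90).round(1))
print('flask',onz('top',224,116,124).round(), 'reag',onz('top',330,133,150).round())
E
```

```text
corner [735.5 376.2  90. ]
corner [569.2 413.8  90. ]
corner [ 450.4 -185.7   81. ]
corner [ 618.3 -216.4   81. ]
coverend [678.3 110.   83. ]
coverend [523.9 135.1  83. ]
((321.63079833984375, 214.30853271484375), (5.709529399871826, 40.78994369506836), 10.713123321533203)
[ 506.9 -107.3  108. ]
[ 592.1 -124.7  108. ]
[ 589.9 -136.6  108. ]
[ 504.7 -119.1  108. ]
barc [ 548.1 -121.9  108. ]
ydir deg from y -11.195818583091903 604.1987793665081 170.49139063735043
beaker [424.9 -21.8  90. ]
flask [757.  87. 124.] reag [ 714. -136.  150.]
```

step_arm(targets=[0,0.5,-0.15,0,0,0,-0.25,0,1,-0.35,0,0,0,-0.5,0,1,-0.35,0,0,0,-0.75,0,1,-0.35,0,0,0,-1,0,1,-0.35,0,0,0,-1])

```text
time: 0.72
tool_pos: [282.1, -412.7, 251.5]
tcp_rot: [-3.141, -0.0, 1.184]
contact_force: [-0.3, 0.7, 0.3]
grip_width: 46.6
finger_force: 0.0
```

```bash
cat >> h.py <<'E'
BY=-0.197; X=np.array([np.cos(BY),np.sin(BY)]); Y=np.array([-X[1],X[0]])
def rel(tx,ty,tz,yaw=None):
    "delta in current tool axes (shares)"
    from scipy.spatial.transform import Rotation as Ro
    o=bot.get_obs(); R=Ro.from_euler('xyz',o['tcp_rot']).as_matrix()
    d=R.T@(np.array([tx,ty,tz])-o['tool_pos']); print('t',round(o['time'],2),'pos',o['tool_pos'].round(1),'rpy',o['tcp_rot'].round(3),'shares',(d/100).round(3),'F',o['contact_force'].round(1), 'turnz',None if yaw is None else round(-(yaw-o['tcp_rot'][2])/(np.pi/4),3),'grip',round(o['grip_width'],1))
E
python3 -c "
from h import *
rel(536,-181,180,1.374)"
```

```text
t 0.72 pos [ 282.1 -412.7  251.5] rpy [-3.141 -0.     1.184] shares [3.104 1.477 0.715] F [-0.3  0.7  0.3] turnz -0.242 grip 46.6
```

step_arm(targets=[0,0.5,0.5,0,0,0,-0.12,0,1,1,0,0,0,-0.24,0,1,1,0,0,0,-0.24,0,1,1,0,0,0,-0.24])

```text
time: 1.23
tool_pos: [412.6, -357.9, 251.3]
tcp_rot: [-3.141, -0.0, 1.371]
contact_force: [-0.8, 0.5, 0.4]
grip_width: 6.3
finger_force: 0.0
```

```bash
python3 -c "
from h import *
rel(536,-181,180,1.374)"
```

```text
t 1.23 pos [ 412.6 -357.9  251.3] rpy [-3.141 -0.     1.371] shares [1.979 0.859 0.712] F [-0.8  0.5  0.4] turnz -0.004 grip 6.3
```

step_arm(targets=[0,0.5,0.43,0,0,0,0,0,1,0.86,0,0,0,0,0,1,0.86,0,0,0,0])

```text
time: 1.6
tool_pos: [517.4, -276.1, 251.5]
tcp_rot: [-3.141, -0.0, 1.372]
contact_force: [-0.1, -0.5, 0.8]
grip_width: 0.3
finger_force: 0.0
```

step_arm(targets=[0,0.5,0,0.35,0,0,0,0,0.98,0,0.7,0,0,0,0,0.98,0,0.7,0,0,0,0,0.98,0,0.7,0,0,0])

```text
time: 2.1
tool_pos: [535.3, -183.0, 182.3]
tcp_rot: [3.141, 0.001, 1.37]
contact_force: [0.3, -0.0, 0.2]
grip_width: 0.5
finger_force: 0.0
```

Run:
```python
from h import *
rel(536,-181,180,1.374)
p,d=bot.capture('scene'); cv2.imwrite('pics/s1.png',cv2.resize(p[80:280,60:330],None,fx=2.9,fy=2.9))
```

```text
t 2.1 pos [ 535.3 -183.   182.3] rpy [3.141e+00 1.000e-03 1.370e+00] shares [0.021 0.003 0.023] F [ 0.3 -0.   0.2] turnz -0.005 grip 0.5
```

View pics/s1.png

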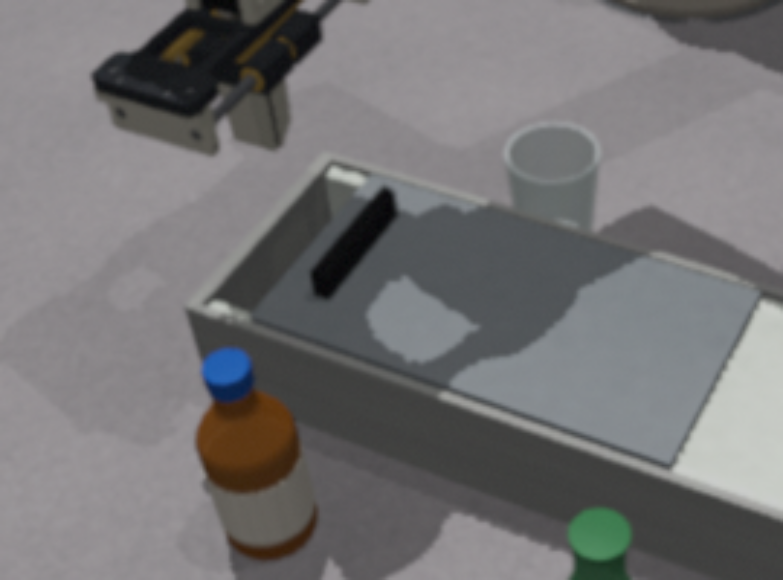

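The closed fingertips hover on the -y side of the black bar (crop 355,243), in line with its middle, with clear space below. I'll descend and approach the bar.

step_arm(targets=[0,0,0,0.25,0,0,0,0,0,0,0.5,0,0,0,0,0,0,0.65,0,0,0,0,0,0,0.65,0,0,0,0,0.15,0,0.65,0,0,0,0,0.3,0,0.65,0,0,0,0,0.38,0,0.65,0,0,0,0,0.46,0,0.65,0,0,0,0,0.54,0,0.65,0,0,0,0,0.62,0,0.65,0,0,0,0,0.7,0,0.65,0,0,0])

```text
time: 3.52
tool_pos: [549.9, -112.3, 116.8]
tcp_rot: [3.141, 0.0, 1.371]
contact_force: [-0.5, -3.4, 2.6]
grip_width: 0.4
finger_force: 2.2
```

```bash
python3 -c "
from h import *
rel(600,143,117,1.374)"
```

```text
t 3.52 pos [ 549.9 -112.3  116.8] rpy [3.141 0.    1.371] shares [ 2.602e+00 -1.400e-02 -2.000e-03] F [-0.5 -3.4  2.6] turnz -0.003 grip 0.4
```

step_arm(targets=[0,0.12,0,0,0,0,0,0,0.24,0,0,0,0,0,0,0.36,0,0,0,0,0,0,0.48,0,0,0,0,0,0,0.6,0,0,0,0,0,0,0.72,0,0,0,0,0,0,0.84,0,0,0,0,0,0,0.95,0,0,0,0,0])

```text
time: 4.53
tool_pos: [568.6, -18.6, 116.7]
tcp_rot: [-3.141, 0.0, 1.372]
contact_force: [-1.5, -3.7, 3.2]
grip_width: 0.3
finger_force: 2.2
```

step_arm(targets=[0,0.12,0,0,0,0,0,0,0.24,0,0,0,0,0,0,0.36,0,0,0,0,0,0,0.48,0,0,0,0,0,0,0.6,0,0,0,0,0,0,0.72,0,0,0,0,0,0,0.8,0,0,0,0,0,0,0.8,0,0,0,0,0])

```text
time: 5.52
tool_pos: [584.2, 60.3, 116.3]
tcp_rot: [-3.141, -0.001, 1.372]
contact_force: [0.2, -0.0, 0.5]
grip_width: 0.2
finger_force: 0.0
```

Run:
```python
from h import *
rel(600,143,117,1.374)
p,d=bot.capture('top'); cv2.imwrite('pics/t2.png',cv2.resize(p[100:290,50:390],None,fx=2.3,fy=2.3))
```

```text
t 5.53 pos [584.2  60.3 116.3] rpy [-3.141e+00 -1.000e-03  1.372e+00] shares [ 0.842 -0.008 -0.006] F [ 0.2 -0.   0.5] turnz -0.002 grip 0.2
```

View pics/t2.png

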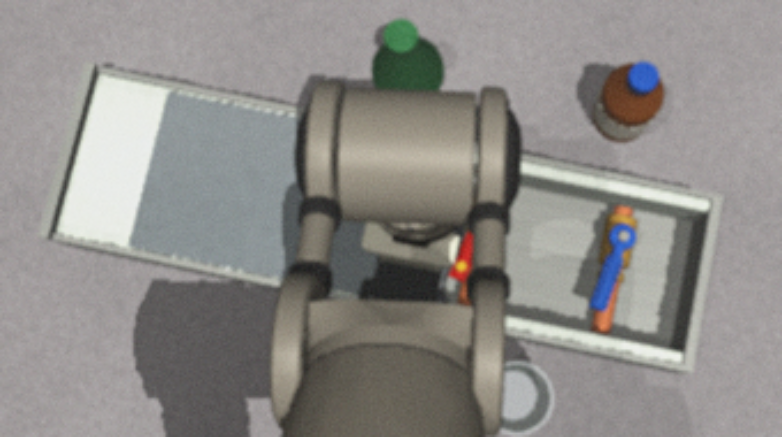

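The cover has moved and its leading edge is now at about crop x 148, roughly 65 mm short of the end stop (~80). The blue valve is at the -y place (crop 623,236) and uncovered. The red one is at the +y place (crop 462,265). I'll push on, slowly near the end.

step_arm(targets=[0,0.12,0,0,0,0,0,0,0.24,0,0,0,0,0,0,0.36,0,0,0,0,0,0,0.46,0,0,0,0,0,0,0.52,0,0,0,0,0,0,0.55,0,0,0,0,0,0,0.57,0,0,0,0,0,0,0.59,0,0,0,0,0])

```text
time: 6.58
tool_pos: [596.0, 116.7, 116.7]
tcp_rot: [-3.141, 0.0, 1.371]
contact_force: [-1.1, -1.7, -1.6]
grip_width: 0.5
finger_force: 1.0
```

step_arm(targets=[0,0.02,0,0,0,0,0,0,0.04,0,0,0,0,0])

```text
time: 6.82
tool_pos: [596.9, 120.7, 116.7]
tcp_rot: [3.142, 0.0, 1.371]
contact_force: [0.2, -1.4, -1.1]
grip_width: 0.7
finger_force: 1.0
```

step_arm(targets=[0,0.02,0,0,0,0,0,0,0.04,0,0,0,0,0])

```text
time: 7.08
tool_pos: [597.6, 124.8, 116.7]
tcp_rot: [3.141, 0.0, 1.372]
contact_force: [-0.7, -1.9, -0.2]
grip_width: 0.3
finger_force: 1.0
```

step_arm(targets=[0,0.02,0,0,0,0,0,0,0.04,0,0,0,0,0,0,0.06,0,0,0,0,0])

```text
time: 7.45
tool_pos: [598.8, 130.7, 116.7]
tcp_rot: [3.142, 0.0, 1.372]
contact_force: [-0.2, -2.1, -1.9]
grip_width: 0.5
finger_force: 1.1
```

step_arm(targets=[0,0.02,0,0,0,0,0,0,0.04,0,0,0,0,0])

```text
time: 7.7
tool_pos: [598.8, 131.6, 116.7]
tcp_rot: [-3.14, 0.006, 1.372]
contact_force: [-5.8, -19.7, 3.5]
grip_width: 0.2
finger_force: 9.8
```

step_arm(targets=[0,0.02,0,0,0,0,0,0,0.04,0,0,0,0,0])

```text
time: 7.95
tool_pos: [598.9, 131.8, 116.8]
tcp_rot: [-3.139, 0.012, 1.372]
contact_force: [-9.1, -33.0, 8.0]
grip_width: 0.6
finger_force: 17.2
```

step_arm(targets=[0,-0.1,0,0,0,0,0,0,-0.3,0,0,0,0,0,0,-0.4,0,-0.5,0,0,0,0,-0.8,0,-0.9,0,0,0,0,-1,0,-0.9,0,0,0])

```text
time: 8.57
tool_pos: [582.0, 38.7, 210.4]
tcp_rot: [3.134, -0.001, 1.371]
contact_force: [-0.5, 0.0, -0.6]
grip_width: 0.6
finger_force: 0.0
```

step_arm(targets=[0,-0.5,0,0,0,0,0,0,-1,0,0,0,0,0,0,-1,0,0,0,0,0])

```text
time: 8.95
tool_pos: [559.7, -60.6, 205.6]
tcp_rot: [-3.14, 0.0, 1.367]
contact_force: [-0.4, -0.3, -0.1]
grip_width: 0.5
finger_force: 0.0
```

step_arm(targets=[0,-0.5,0,0,0,0,0,0,-1,0,0,0,0,0,0,-1,0,0,0,0,0])

```text
time: 9.32
tool_pos: [540.4, -157.7, 205.8]
tcp_rot: [-3.141, -0.0, 1.368]
contact_force: [0.0, 0.6, -0.4]
grip_width: 0.0
finger_force: 0.0
```

Run:
```python
from h import *
rel(536,-50,180,1.374)
p,d=bot.capture('top'); cv2.imwrite('pics/t3.png',cv2.resize(p[100:290,50:390],None,fx=2.3,fy=2.3))
h=cv2.cvtColor(p,cv2.COLOR_BGR2HSV)
O=np.array([562.7,-49.3])
def box(u,v,z): w=onz('top',u,v,z)[:2]-O; return np.round([w@X,w@Y],1)
hs,s,v=cv2.split(h)
for n,m in dict(red=((hs<5)|(hs>172))&(s>170)&(v>80),yel=(hs>18)&(hs<38)&(s>130)&(v>120),blue=(hs>105)&(hs<130)&(s>150)).items():
    m=m.astype(np.uint8); m[:170]=0; m[290:]=0; N,l,st,c=cv2.connectedComponentsWithStats(m)
    for i in range(1,N):
        if st[i][4]>3:
            ct=cv2.findContours((l==i).astype(np.uint8),0,1)[0][0]; r=cv2.minAreaRect(ct); bp=cv2.boxPoints(r)
            print(n,st[i],c[i].round(1),box(*c[i],68),[box(*q,68).tolist() for q in bp])
```

```text
t 9.32 pos [ 540.4 -157.7  205.8] rpy [-3.141 -0.     1.368] shares [ 1.046 -0.259  0.258] F [ 0.   0.6 -0.4] turnz -0.007 grip 0.0
red [249 186  18  30 148] [257.1 200.1] [ 7.3 66.5] [[-24.9, 79.6], [42.3, 71.8], [39.5, 48.8], [-27.6, 56.8]]
red [246 217   7   5  15] [248.9 219.1] [-37.5  75.6] [[-39.3, 82.0], [-32.4, 81.2], [-33.8, 69.5], [-40.7, 70.3]]
yel [262 183   7   4  17] [265.8 184.1] [46.2 54.7] [[46.0, 63.7], [51.9, 62.2], [48.0, 47.7], [42.1, 49.3]]
yel [318 195   5   1   5] [320. 195.] [ 46.6 -68. ] [[47.5, -72.4], [47.5, -72.4], [45.7, -63.7], [45.7, -63.7]]
yel [249 214   3   3   7] [250.  215.3] [-28.8  75. ] [[-30.8, 76.8], [-26.5, 77.7], [-25.6, 73.4], [-29.9, 72.5]]
blue [307 198  18  36 192] [315.  216.9] [ -3.6 -66. ] [[-41.8, -54.0], [41.9, -62.9], [40.1, -82.3], [-43.5, -73.2]]
```

View pics/t3.png

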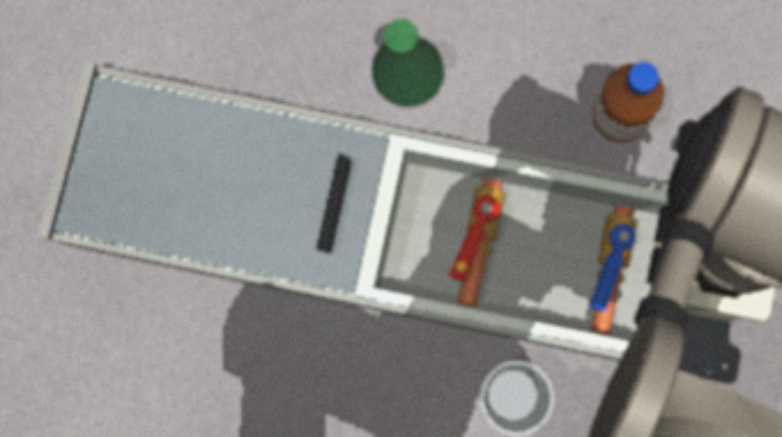

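The cover is against the end stop with both valves uncovered. The red handle's pivot is at crop (487,208) and its yellow dot at (460,267), so it sits at about 0.25 rad. I'll bring the fingertips down on its -y side.

step_arm(targets=[0,0.5,-0.15,0.1,0,0,0,0,1,-0.29,0.3,0,0,0,0,1,-0.29,0.3,0,0,0])

```text
time: 9.75
tool_pos: [530.8, -46.8, 175.0]
tcp_rot: [-3.137, -0.001, 1.378]
contact_force: [-0.1, -1.0, 1.1]
grip_width: 0.5
finger_force: 0.0
```

step_arm(targets=[0,0.26,0,0,0,0,0,0,0.26,0,0.2,0,0,0,0,0.26,0,0.4,0,0,0,0,0.26,0,0.6,0,0,0,0,0.26,0,0.8,0,0,0,0,0.26,0,0.96,0,0,0,0,0.26,0,0.96,0,0,0])

```text
time: 10.62
tool_pos: [537.0, -26.1, 79.7]
tcp_rot: [-3.139, 0.0, 1.372]
contact_force: [0.4, 0.4, -0.6]
grip_width: 0.5
finger_force: 0.0
```

Run:
```python
from h import *
O=np.array([562.7,-49.3]); o=bot.get_obs(); w=o['tool_pos'][:2]-O; b=np.array([w@X,w@Y]); print(o['tool_pos'].round(1),b.round(1),o['contact_force'].round(1))
for t in np.arange(0.05,1.66,0.1):
    r=45+19*np.cos(t)-9.5*np.sin(t); s=-(8+19*np.sin(t)+9.5*np.cos(t))
    c=np.array([30,60])+r*np.array([-np.cos(t),np.sin(t)])+s*np.array([np.sin(t),np.cos(t)])
    d=(c-b)/100; print(round(t,2),c.round(1),'toolx %.3f tooly %.3f'%(d[1],d[0]))
```

```text
[537.  -26.1  79.7] [-29.8  17.7] [ 0.4  0.4 -0.6]
0.05 [-34.3  44.8] toolx 0.270 tooly -0.046
0.15 [-34.7  49.3] toolx 0.316 tooly -0.049
0.25 [-34.6  53.9] toolx 0.361 tooly -0.048
0.35 [-34.   58.4] toolx 0.407 tooly -0.042
0.45 [-33.   62.9] toolx 0.451 tooly -0.032
0.55 [-31.5  67.2] toolx 0.495 tooly -0.018
0.65 [-29.7  71.4] toolx 0.536 tooly 0.001
0.75 [-27.4  75.3] toolx 0.576 tooly 0.024
0.85 [-24.7  79. ] toolx 0.613 tooly 0.051
0.95 [-21.7  82.5] toolx 0.647 tooly 0.081
1.05 [-18.3  85.6] toolx 0.678 tooly 0.114
1.15 [-14.7  88.3] toolx 0.706 tooly 0.151
1.25 [-10.8  90.7] toolx 0.729 tooly 0.190
1.35 [-6.7 92.7] toolx 0.749 tooly 0.231
1.45 [-2.4 94.2] toolx 0.765 tooly 0.274
1.55 [ 2.1 95.3] toolx 0.776 tooly 0.318
1.65 [ 6.6 96. ] toolx 0.783 tooly 0.364
```

step_arm(targets=[0,0.14,-0.04,0,0,0,0,0,0.27,-0.05,0,0,0,0,0,0.36,-0.05,0,0,0,0,0,0.41,-0.04,0,0,0,0,0,0.45,-0.03,0,0,0,0,0,0.49,-0.02,0,0,0,0,0,0.54,0,0,0,0,0,0,0.58,0.02,0,0,0,0,0,0.61,0.05,0,0,0,0,0,0.65,0.08,0,0,0,0,0,0.68,0.11,0,0,0,0,0,0.71,0.15,0,0,0,0,0,0.73,0.19,0,0,0,0,0,0.75,0.23,0,0,0,0,0,0.76,0.27,0,0,0,0])

```text
time: 12.5
tool_pos: [577.0, 44.2, 80.4]
tcp_rot: [-3.136, -0.001, 1.372]
contact_force: [-7.3, 4.6, 5.1]
grip_width: 0.6
finger_force: 4.1
```

step_arm(targets=[0,0.01,0.02,0,0,0,0,0,0.01,0.04,0,0,0,0])

```text
time: 12.75
tool_pos: [581.3, 44.6, 80.5]
tcp_rot: [-3.137, -0.001, 1.372]
contact_force: [-7.3, 4.9, 5.0]
grip_width: 0.4
finger_force: 4.0
```

step_arm(targets=[0,0,0.02,0,0,0,0,0,0,0.03,0,0,0,0])

```text
time: 13.0
tool_pos: [584.4, 44.1, 80.6]
tcp_rot: [-3.137, -0.001, 1.372]
contact_force: [-6.4, 5.3, 4.6]
grip_width: 0.1
finger_force: 4.1
```

step_arm(targets=[0,0,0.02,0,0,0,0,0,0,0.03,0,0,0,0])

```text
time: 13.25
tool_pos: [587.3, 43.6, 80.7]
tcp_rot: [-3.137, -0.002, 1.372]
contact_force: [-6.4, 6.0, 5.1]
grip_width: 0.4
finger_force: 4.4
```

step_arm(targets=[0,0,0.02,0,0,0,0,0,0,0.02,0,0,0,0])

```text
time: 13.5
tool_pos: [589.4, 43.2, 80.7]
tcp_rot: [-3.137, -0.002, 1.372]
contact_force: [-6.0, 6.9, 6.0]
grip_width: 0.4
finger_force: 4.4
```

Run:
```python
from h import *
p,d=bot.capture('scene'); cv2.imwrite('pics/s4.png',cv2.resize(p[110:260,130:330],None,fx=3.9,fy=3.9,interpolation=cv2.INTER_CUBIC))
```

```text
(no output)
```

View pics/s4.png

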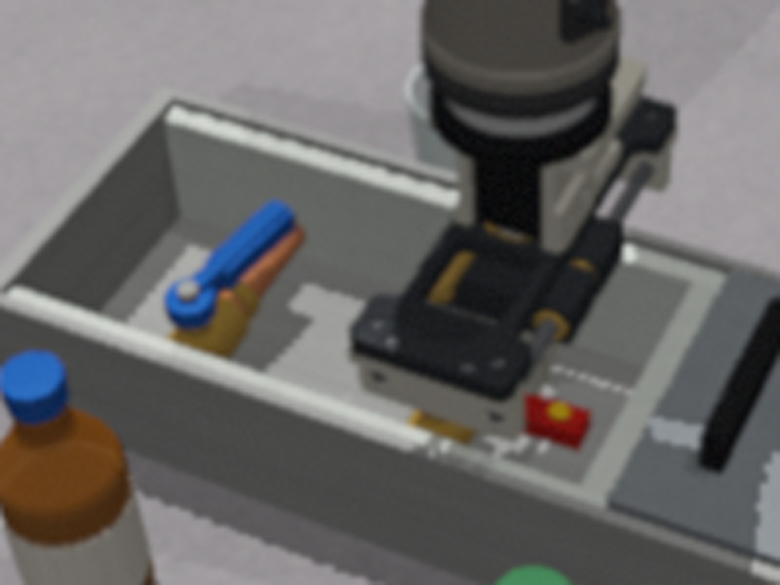

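Run:
```python
from h import *
O=np.array([562.7,-49.3])
w=onz('scene',273.6,215.1,68)[:2]-O; print(w@X,w@Y, np.arctan2(w@Y-60,-(w@X-30)))
o=bot.get_obs(); w=o['tool_pos'][:2]-O; print('tool',w@X,w@Y,o['contact_force'],o['moment'])
```

```text
28.790225846369747 124.08923773019451 1.5519221672811943
tool 8.022611670776168 95.97840495202043 [-5.2075044   5.49187193  5.02587366] [0.98212015 0.91910533 0.0125155 ]
```

The yellow dot at crop (560,410) puts the handle at about 1.55 rad, so it's nearly shut. No stop has been felt yet, so I'll keep pushing gently.

step_arm(targets=[0,0,0.015,0,0,0,0,0,0,0.03,0,0,0,0])

```text
time: 13.8
tool_pos: [591.3, 43.0, 80.6]
tcp_rot: [-3.135, -0.002, 1.372]
contact_force: [-12.4, 7.5, 9.6]
grip_width: 0.4
finger_force: 7.9
```

step_arm(targets=[0,0,0.015,0,0,0,0,0,0,0.02,0,0,0,0])

```text
time: 14.05
tool_pos: [591.5, 43.0, 80.5]
tcp_rot: [-3.131, -0.001, 1.372]
contact_force: [-16.3, 8.9, 12.1]
grip_width: 0.4
finger_force: 10.8
```

step_arm(targets=[0,0,0.015,0,0,0,0,0,0,0.025,0,0,0,0,0,0,0.025,0,0,0,0])

```text
time: 14.42
tool_pos: [591.8, 43.0, 80.5]
tcp_rot: [-3.126, -0.001, 1.372]
contact_force: [-23.7, 9.6, 17.2]
grip_width: 0.8
finger_force: 14.8
```

step_arm(targets=[0,0,-0.1,0,0,0,0,0,0,-0.25,0,0,0,0,0,0,-0.25,0,0,0,0,0,0,-0.25,-0.4,0,0,0,0,0,-0.25,-0.8,0,0,0,0,0,-0.25,-1,0,0,0])

```text
time: 15.18
tool_pos: [575.5, 44.6, 183.3]
tcp_rot: [3.137, -0.001, 1.371]
contact_force: [0.2, 0.0, -0.1]
grip_width: 0.3
finger_force: 0.0
```

step_arm(targets=[0,-0.5,0,-0.1,0,0,0,0,-1,0,-0.2,0,0,0,0,-1,0,-0.2,0,0,0])

```text
time: 15.55
tool_pos: [554.8, -56.5, 201.8]
tcp_rot: [3.139, 0.001, 1.367]
contact_force: [0.6, 0.6, -0.5]
grip_width: 0.4
finger_force: 0.0
```

step_arm(targets=[0,-0.5,0,0,0,0,0,0,-1,0,0,0,0,0,0,-1,0,0,0,0,0,0,-1,0,0,0,0,0])

```text
time: 16.05
tool_pos: [534.7, -150.6, 200.5]
tcp_rot: [-3.142, -0.001, 1.371]
contact_force: [-0.5, 0.6, -0.2]
grip_width: 0.2
finger_force: 0.0
```

Run:
```python
from h import *
rel(536,-50,180)
p,d=bot.capture('top'); cv2.imwrite('pics/t5.png',cv2.resize(p[100:290,50:390],None,fx=2.3,fy=2.3))
hs,s,v=cv2.split(cv2.cvtColor(p,cv2.COLOR_BGR2HSV))
m=(((hs<5)|(hs>172))&(s>170)&(v>80)).astype(np.uint8); m[:170]=0;m[240:]=0;m[:,300:]=0
O=np.array([562.7,-49.3]); ys,xs=np.nonzero(m)
P=np.array([onz('top',a,b,68)[:2]-O for a,b in zip(xs,ys)]); B=np.c_[P@X,P@Y]; f=cv2.fitLine(B.astype(np.float32),2,0,.01,.01).ravel(); print(B.min(0),B.max(0),f)
```

```text
t 16.05 pos [ 534.7 -150.6  200.5] rpy [-3.142e+00 -1.000e-03  1.371e+00] shares [ 0.988 -0.186  0.206] F [-0.5  0.6 -0.2] turnz None grip 0.2
[19.73100515 50.73269879] [ 40.84961904 135.63353278] [2.5867632e-02 9.9966538e-01 3.0584866e+01 9.0258217e+01]
```

View pics/t5.png

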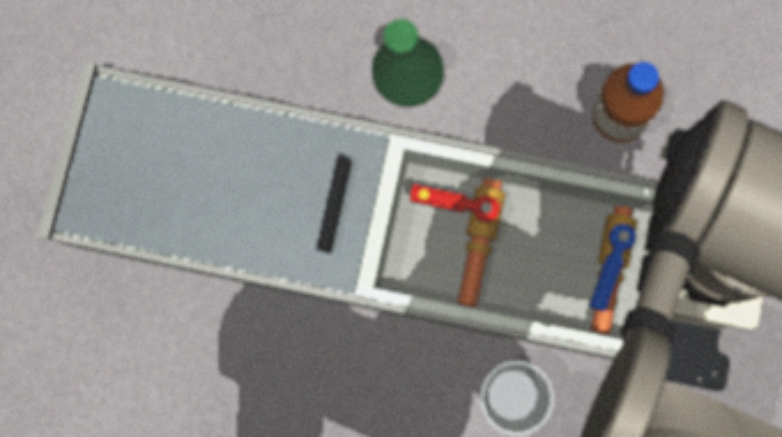

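The red handle now points to +y at about 1.57 rad, with its dot at crop (424,194), against its stop. The cover is parked at its end stop, and the blue handle and glassware haven't moved.

```bash
python3 -c "
from plant import bot
print(bot.close_job())"
```

```text
the job is handed in; nothing more can be done
None
```

The red gas valve is fully shut against its stop and the cover is pushed all the way to its end stop. The blue handle and the glassware look unmoved in the last picture. I handed the job in at about 16 s; no verdict came back.

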